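Lock the paint tins in the studio rack

ROBOT

A 7-joint arm with a two-finger parallel gripper is mounted at the origin on the work surface. World frame = base frame: x ahead of the robot, y to its left, z up, the work surface at z = 0. Lengths are in m, angles in rad, forces in N, time in s.
With the tool pointing down it reaches from about 0.35 to 0.9 m from the base axis. Payload 8.1 kg.
Tool frame: the origin (TCP) lies at the very end of the fingers, on their centre line; the grasp point (between the pads) lies arm.hold_point_z behind it (arm.hold_point_z is the distance from the TCP to the grasp point, in m); z points along the fingers, y is the line along which they close (so a half turn about z gives the same grasp; the last joint's range is limited). The gripper opens to 92 mm and grips with 3 to 60 N. Pads are 19 mm wide; open, the fingers measure 130 mm over their backs; the gripper's body (75 mm by 190 mm) begins 47 mm behind the grasp point.
Start: joints at [1.043, 0.434, 0.025, 1.573, -0.012, 1.134, -0.075], TCP at [0.258, -0.569, 0.227] pointing down, gripper open.
Joint ranges: [-2.62, 2.62], [-0.44, 2.09], [-1.27, 1.32], [0.08, 2.57], [-1.32, 4.46], [0.12, 2], [-2.74, 2.74]. Speed limits (rad/s): [2.22, 2.22, 3.01, 3.01, 3.14, 3.14, 3.14].

INTERFACE

Orientations are given as a rotation vector (axis times angle).
In Python, from cell import arm, vision, job, cut_out gives the robot as it stands. The module is installed in compiled form; this text tells all that it offers.
- The arm moves only by the tool play_rows, never from a script. Its argument "increments" is text: rows parted by semicolons, each of 5 numbers parted by spaces: the shift along the tool's x, y, z in cm, then the turn about the tool's z in degrees, then the opening, from -1 (shut) to 1 (fully open), so that 0 is half open. A call has 1 to 5 rows; each row shifts and turns the commanded pose from where the row before left it, along the tool's axes as they then stand; what a row does not reach is not made up. A row lasts 1/12 s, in which the tool goes at most 41.7 mm and 7.16 degrees, less where a joint would pass 70% of its speed; a pose out of reach is approached as far as the arm can. A call is refused whole if a number of a shift passes 4.17 or a number of a turn 7.16, either way. A call with a gripper value outside its range is refused whole. The fingers move at their own pace and stop on an object; "grip_force" is the grip in N (left out, the last holds). Time passes only in rows, so rows that do not move let the fingers close. It gives the time, the measured TCP pose, the force, the opening and the grip force at its end, in the units of the state.
- arm.observe(): the state, without advancing time (a new reading comes with each control period).
- vision.get_image(name): name is "scene" or "top"; returns a dict with "frame" (420x560x3 uint8, red, green, blue), "z_map" (420x560 float32, m along the optical axis (not along the pixel's ray), 0 where there is no reading), "mtx" (3x3 intrinsics, pixels), "cam_to_world" (4x4, takes a point from camera to world coordinates). Camera axes: x right, y up, looking along -z (the intrinsics and any distortion apply to the point x, -y, -z); pixel columns grow to the right and rows downward; lengths in m; the calibration is good to about 2 mm. A picture is of the moment at which its call begins.
- job.sign_off(): hands the job in; it is judged then, once.
Trained networks look in a picture, given as the dict that the camera call returned (one of the last four; its "shot" number tells which), for a name from the list of things; names that differ only in an ending like _2 or _b are one class to them, and where a whole thing is asked for, a point or a joint stands for the part that bears it (a point fixed in the world has none). Each returns a list of dicts, best first, with "confidence" (0 to 1); they miss things now and then, are a little off and sometimes report something else, mostly with a low value. They report only what shows in the picture. A call takes as long as a camera call. They do not tell look-alikes from the thing itself.
- cut_out(query, picture): "mask" (420x560 bool, what is visible of it) and "point" ([row, column] in pixels, amid what is visible of it).
The state is a dict: "clock": time; "joints": joint angles; "dq": joint speeds; "joint_efforts": joint torques, N m; "position": TCP position; "ee_rot": TCP orientation; "force": force on the tool from outside, world axes, zero at the start; "ft_torque": the same for the moment, N m; "width": opening from 0.0 (shut) to 1.0 (fully open); "gripper_force": force on a finger pad.
Only numpy, scipy, OpenCV 4.12 (cv2) and the standard library are available. Lean on these libraries where they do the work, as an engineer would, in place of code of your own. Each camera call takes 0.05 s, during which the arm holds its last target. There are 200 camera calls.

TASK

Stack the yellow tin squarely on the dark red tin already standing in the locking rack, and the green tin squarely on the yellow one. Then take the blue key from its wooden stand, push it fully home into the brass lock on the rack's post, wiggling past the sticky pins, and turn it a quarter turn clockwise (seen from above) to the stop, so that the red bar swings over the column; move the bar only with the key. Finish while still gripping the key and holding it turned against the return spring, and leave the paint tubes and the jar where they lie.

Things in the scene. Friction and masses are not known exactly. Their poses are not given: they have to be found in the camera images.
- rack: fixed locking rack: dark steel base plate 80 (x) x 200 (y) x 12 mm, with a grey post 56 x 56 mm and a steel collar 56 mm across on it up to 106 mm. Origin: on the table under the post's (and the lock's) vertical axis. The plate runs from y = +45 to -155 mm; the dock for the column of tins lies at y = -95 mm.
- dock (a point): point on top of the base plate (12 mm above the table) at the centre of the column's place, 95 mm from the lock's axis along the rack's -y. Axes as the rack's.
- base_tin: closed flat rectangular dark red paint tin (bright metal lower half), loose, 56 (x) x 86 (y) x 30 (z) mm, 0.12 to 0.25 kg. Origin: centre of its underside; x is the short side (grip across it). Stands in the rack on the dock, short side along the rack's x; bottom of the column, to be left there. Column tops: one tin 42, two 72, three 102 mm above the table.
- yellow_tin: closed flat rectangular yellow paint tin (bright metal lower half), loose, 56 (x) x 86 (y) x 30 (z) mm, 0.12 to 0.25 kg. Origin: centre of its underside; x is the short side (grip across it). To be stacked first, on the dark red tin, its sides parallel to it (either way round).
- green_tin: closed flat rectangular green paint tin (bright metal lower half), loose, 56 (x) x 86 (y) x 30 (z) mm, 0.12 to 0.25 kg. Origin: centre of its underside; x is the short side (grip across it). To be stacked second, on the yellow tin. Yellow and green start flat on the table and may be swapped in place.
- key: loose key upright in its stand, 0.05 kg. Blue plastic grip 32 (x) x 12 (y) x 42 mm high above the origin; flat brass blade 16 (x) x 5 (y) mm, 28 mm long below it, its last 8 mm tapering to a point. Origin: centre of the grip's underside (shoulder); z up, x along the wide side. Pinch the grip across y from above. Works either way round. Fully home, the shoulder rests on the lock's brass face.
- stand: fixed light wooden block 50 (x) x 44 (y) x 32 mm high with a slot 18 x 7 mm along its x, 29.5 mm deep, in which the key stands, its shoulder on the block's top. Origin: underside centre.
- keyway (a point): centre of the keyway's mouth on the lock's brass face (30 x 30 mm), 116 mm above the table, on the turning axis; turns with the lock; x along the slot and the bar. Slot 17.5 (x) x 6.5 (y) mm, 32 deep, rim chamfered 1.5. Two sticky sprung pins in the slot's ends, 11 and 18 mm down, each give a bump of 4 to 10 N; a push of about 12 N with wiggles of a few degrees gets past.
- lock (a joint): turn of lock and bar, rad: 0 at the start (spring-held), grows clockwise seen from above; stop at 1.6. The return spring resists with about 0.01 N m at 0, 0.08 at the stop, and turns it back if the key is let go. The key has about 5 degrees of play in the slot: turn it some 0.1 rad further than the lock.
- bar: red hold-down bar turning as one with the brass lock, 18 mm wide and 8 mm thick, its underside 107 mm above the table; reaches 132 mm from the lock's axis along its x. At joint 0 it points along the rack's +x, at a quarter turn along the rack's -y, 5 mm above the three-tin column. Origin: on the lock's axis, 84 mm above the table.
- tube_a: bystander: small white paint tube with a yellow band, lying on the table; about 125 mm long, 22 wide (34 at the flat crimped tail), 22 high. Origin: underside centre; x axis points from cap to tail.
- tube_b: bystander: small white paint tube with a green band, lying on the table; about 125 mm long, 22 wide (34 at the flat crimped tail), 22 high. Origin: underside centre; x axis points from cap to tail.
- tube_c: bystander: small white paint tube with a dark red band, lying on the table; about 125 mm long, 22 wide (34 at the flat crimped tail), 22 high. Origin: underside centre; x axis points from cap to tail.
- tube_d: bystander: small white paint tube with a blue band, lying on the table; about 125 mm long, 22 wide (34 at the flat crimped tail), 22 high. Origin: underside centre; x axis points from cap to tail.
- medium: bystander: small jar with a white cap, 52 mm across, 85 high, standing on the table. Origin: underside centre.
Mind the look-alikes: they are no part of the job. Of the things like the yellow_tin, leave any that is purple; of the rest the smaller one is meant. Leave any purple look-alike of the green_tin alone.

How it is judged:
By the outcome, as a careful person would: the job done as asked, in the order asked, and still so for the second after the job is handed in, while the arm keeps its last pose, push and grip.
It also fails if it takes over 67 s, if anything falls off the work surface, if the arm or the gripper's body presses on something with over 40 N, if the wrist force passes 120 N, or if a joint passes its speed limit or range.

## Working session

There is one attempt and no reset: what is moved stays moved. The work goes in short steps, Python scripts to look and compute and a tool call to move; the robot and the scene stay as the last step left them, time stands still between calls to the robot, and variables do not carry over. Pictures are saved under pics/ and viewed, at most 10 in all, crops included, and the job is handed in when it is done.

Besides the shell and the picture viewer there is one more tool, called after "Emit:" by a JSON object that holds its "fn" and its "kwargs", one argument or row to a line. play_rows: Moves the arm, as the interface text tells. Its arguments: {"type":"object","properties":{"increments":{"type":"string"},"grip_force":{"type":"number"}},"required":["increments"]}

```bash
mkdir -p pics
cat > h.py <<'E'
import numpy as np, cv2
from cell import arm, vision, job, cut_out
from scipy.spatial.transform import Rotation as R
def cloud(im):
    z=im["z_map"];K=im["mtx"];v,u=np.mgrid[:z.shape[0],:z.shape[1]]
    x=(u-K[0,2])/K[0,0]*z;y=(v-K[1,2])/K[1,1]*z
    P=np.stack([x,-y,-z],-1);T=im["cam_to_world"]
    W=P@T[:3,:3].T+T[:3,3];W[z==0]=np.nan;return W
def save(im,n,crop=None,s=1):
    f=im["frame"][...,::-1]
    if crop:r0,r1,c0,c1=crop;f=f[r0:r1,c0:c1]
    cv2.imwrite("pics/"+n,cv2.resize(f,None,fx=s,fy=s,interpolation=cv2.INTER_CUBIC))
E
python3 - <<'E'
from h import *
s=arm.observe();print(s, arm.hold_point_z)
for n in("top","scene"):
    im=vision.get_image(n);save(im,n+"0.png",s=1.4);W=cloud(im)
    print(n,im["cam_to_world"][:3].round(3).tolist(),im["mtx"][0,0])
    for q in["rack","base_tin","yellow_tin","green_tin","key","stand","keyway","bar","tube_a","medium"]:
        for d in cut_out(q,im):
            if d["confidence"]<.3: continue
            m=d["mask"];p=W[m];p=p[~np.isnan(p[:,0])]
            if len(p)<5: continue
            zt=np.percentile(p[:,2],95);t=p[p[:,2]>zt-.008]
            r=cv2.minAreaRect((t[:,:2]*1000).astype(np.float32))
            print(q,round(d["confidence"],2),d["point"],"zt",zt.round(3),"rect",np.round(r[0],1),np.round(r[1],1),round(r[2],1),im["frame"][m].mean(0).round())
E
```

```text
{'clock': 0.0, 'joints': array([ 1.04341063,  0.43521129,  0.02498639,  1.5740966 , -0.01155145,
        1.13397677, -0.07511136]), 'dq': array([ 3.37334952e-04,  6.28729591e-04, -8.67508637e-04, -7.65422107e-04,
        8.65089446e-05,  1.19644660e-03, -2.00561343e-04]), 'joint_efforts': array([-2.52163200e-04, -6.67840862e+01,  9.85128209e-01, -3.14462042e+01,
       -6.05644472e-02,  4.28225286e-02,  2.08558299e-04]), 'position': array([ 0.25729765, -0.56902992,  0.22595259]), 'ee_rot': array([-3.06959356e+00, -6.61826491e-01,  8.00265489e-04]), 'force': array([ 0.52700872, -0.44633848, -0.59659576]), 'ft_torque': array([0.01392357, 0.00434229, 0.00693986]), 'gripper_force': 0.0, 'width': 0.9973894594232332} 0.0188
top [[0.02, 0.987, -0.162, 0.434], [-0.999, 0.027, 0.041, -0.005], [0.044, 0.161, 0.986, 0.902]] 379.8566765096767
rack 0.75 [192.6, 185.0] zt 0.118 rect [647.9 197.9] [ 31.1 155.6] 88.9 [148. 106.  94.]
base_tin 0.58 [199.4, 222.7] zt 0.047 rect [593.3 103.7] [56.3 85.9] 0.1 [184. 104. 105.]
yellow_tin 0.74 [108.1, 340.4] zt 0.047 rect [ 828.8 -167. ] [ 80.5 122.3] 19.
[... 2353 characters left out ...]
 zt 0.119 rect [651.6 200.1] [ 29.3 146. ] 88.9 [179.  84.  52.]
keyway 0.72 [143.9, 224.3] zt 0.024 rect [ 547.3 -399.2] [116.2  20.3] 12.6 [197. 179. 173.]
bar 0.83 [296.1, 309.2] zt 0.118 rect [651.6 199.1] [ 31.5 146.3] 88.9 [175.  85.  55.]
tube_a 0.88 [366.6, 405.7] zt 0.024 rect [517.  365.1] [ 22.1 115.5] 80.9 [178. 183. 190.]
tube_a 0.82 [143.3, 223.8] zt 0.024 rect [ 547.3 -399.2] [116.2  20.3] 12.6 [194. 175. 170.]
tube_a 0.57 [234.2, 235.5] zt 0.024 rect [661.2 -73.7] [114.1  22.9] 9.5 [163. 186. 164.]
medium 0.62 [372.1, 334.7] zt 0.088 rect [664.  317.1] [45.  43.1] 56.4 [190. 190. 186.]
medium 0.6 [144.7, 221.8] zt 0.024 rect [ 548.6 -396.4] [112.5  15.6] 10.6 [203. 184. 179.]
```

View pictures.

View pics/top0.png

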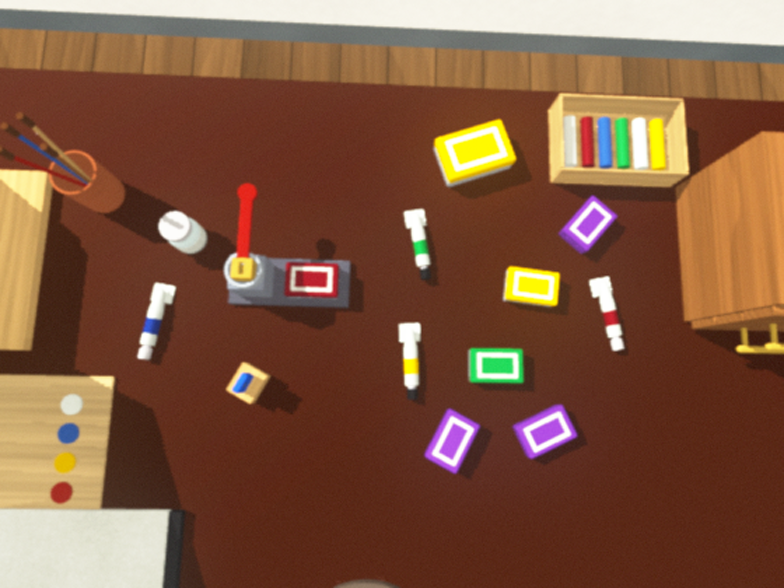

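```bash
cat > m.py <<'E'
from h import *
def rects(im,zlo,zhi,box,col=None,noise=False):
    W=cloud(im);f=im["frame"].astype(int);m=(W[...,2]>zlo)&(W[...,2]<zhi)&(W[...,0]>box[0])&(W[...,0]<box[1])&(W[...,1]>box[2])&(W[...,1]<box[3])
    if col: m&=col(f[...,0],f[...,1],f[...,2])
    m=cv2.morphologyEx(m.astype(np.uint8),cv2.MORPH_OPEN,np.ones((2,2)))>0
    n,l,st,c=cv2.connectedComponentsWithStats(m.astype(np.uint8))
    if n<2:return None
    k=1+np.argmax(st[1:,4]);p=W[l==k]
    r=cv2.minAreaRect((p[:,:2]*1000).astype(np.float32))
    return np.round(r[0],1),np.round(r[1],1),round(r[2],1),"med",np.round(np.median(p,0)*1000,1),len(p)
E
python3 - <<'E'
from m import *
C={}
for n in("top","scene"):
    im=vision.get_image(n);W=cloud(im)
    if n=="scene":
        save(im,"yel.png",(110,290,100,300),3)
    print(n)
    for nm,(x,y) in dict(t1=(.45,.05),t2=(.6,-.18),t3=(.5,.28),t4=(.7,0.0)).items():
        p=W[(abs(W[...,0]-x)<.02)&(abs(W[...,1]-y)<.02)];print(nm,np.median(p[:,2]).round(4),end=" ")
    print()
    print("base",rects(im,.038,.055,(.53,.66,.03,.17)))
    print("yel",rects(im,.026,.045,(.52,.66,-.34,-.19),lambda r,g,b:(r>b+50)))
    print("green",rects(im,.026,.045,(.40,.52,-.27,-.14)))
    print("stand",rects(im,.026,.042,(.37,.48,.14,.26),lambda r,g,b:r>b))
    print("key",rects(im,.068,.09,(.37,.48,.14,.26)))
    print("bar",rects(im,.106,.13,(.5,.8,.15,.25),lambda r,g,b:r>2*g))
    print("brass",rects(im,.108,.13,(.5,.8,.15,.25),lambda r,g,b:g>.6*r))
    print("barall",rects(im,.106,.13,(.5,.8,.15,.25)))
E
```

```text
top
t1 0.0018 t2 0.0019 t3 0.0016 t4 0.002 
base (array([592.5, 102.9]), array([56.1, 84.3]), 2.6, 'med', array([nan, nan, nan]), 904)
yel (array([ 594.6, -272.7]), array([96.7, 57.9]), 84.5, 'med', array([nan, nan, nan]), 381)
green (array([ 454.9, -212.9]), array([48.6, 96.6]), 10.8, 'med', array([nan, nan, nan]), 900)
stand (array([422.1, 200.6]), array([43.2, 55.4]), 61.3, 'med', array([nan, nan, nan]), 328)
key (array([421., 200.]), array([ 9. , 37.9]), 59.0, 'med', array([423.1, 197.4,  74.3]), 96)
bar (array([683. , 200.5]), array([ 32.5, 148.7]), 89.5, 'med', array([673.7, 197.5, 116.5]), 506)
brass (array([585.9, 193.7]), array([21.6, 42.2]), 39.3, 'med', array([nan, nan, nan]), 216)
barall (array([661.7, 192.4]), array([ 51.3, 188.6]), 86.2, 'med', array([nan, nan, nan]), 832)
scene
t1 0.0012 t2 0.0008 t3 0.0015 t4 0.0013 
base (array([583.2, 124.2]), array([ 72.7, 118.5]), 4.2, 'med', array([nan, nan, nan]), 871)
yel (array([ 576.1, -273.7]), array([120.6,  52.6]), 65.4, 'med', array([nan, nan, nan]), 414)
green (array([ 434.6, -197.5]), array([118.8,  50.2]), 49.7, 'med', array([nan, nan, nan]), 502)
stand (array([418.1, 203.9]), array([47.3, 63.8]), 63.8, 'med', array([nan, nan, nan]), 296)
key (array([398.5, 195.7]), array([81.4, 23.7]), 15.7, 'med', array([425.5, 203.6,  73.4]), 98)
bar (array([667.6, 204.9]), array([ 61.7, 102.6]), 60.6, 'med', array([nan, nan, nan]), 650)
brass (array([587.6, 202.5]), array([38.3, 28. ]), 15.5, 'med', array([nan, nan, nan]), 251)
barall (array([621.5, 185.5]), array([ 63.6, 205.4]), 89.4, 'med', array([nan, nan, nan]), 995)
```

View pics/yel.png

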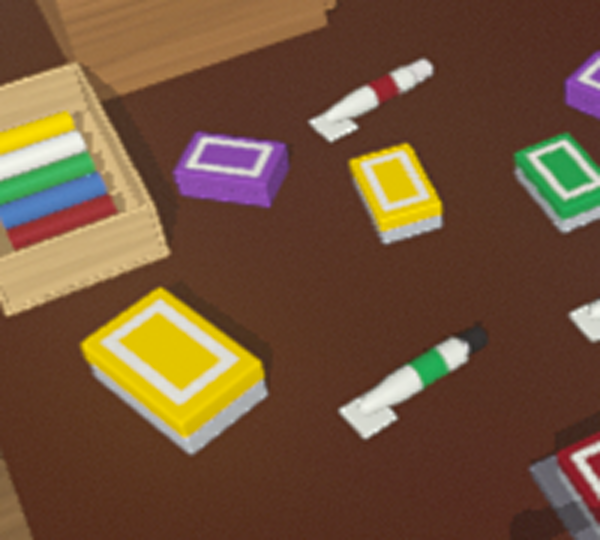

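```bash
cat > m.py <<'E'
from h import *
def plane(im,uv,z):
    K=im["mtx"];T=im["cam_to_world"];uv=np.atleast_2d(uv).astype(float)
    d=np.stack([(uv[:,0]-K[0,2])/K[0,0],-(uv[:,1]-K[1,2])/K[1,1],-np.ones(len(uv))],-1)@T[:3,:3].T
    return T[:3,3]+d*((z-T[2,3])/d[:,2])[:,None]
def proj(im,p):
    T=im["cam_to_world"];q=(np.asarray(p)-T[:3,3])@T[:3,:3];K=im["mtx"]
    return np.array([K[0,0]*q[0]/-q[2]+K[0,2],K[1,1]*-q[1]/-q[2]+K[1,2]])
COL=dict(
 red=lambda h,s,v:((h<8)|(h>172))&(s>110)&(v>70),
 yellow=lambda h,s,v:(h>20)&(h<36)&(s>90)&(v>110),
 green=lambda h,s,v:(h>45)&(h<80)&(s>80)&(v>60),
 blue=lambda h,s,v:(h>98)&(h<125)&(s>110)&(v>60),
 wood=lambda h,s,v:(h>9)&(h<25)&(s>50)&(v>120))
def face(im,c,ctr,z,win=.08,dz=.006):
    """top face at height z: colour contour (holes filled) + depth gate, rays met with plane z"""
    f=im["frame"];S=4
    hsv=cv2.cvtColor(cv2.resize(f,None,fx=S,fy=S,interpolation=cv2.INTER_CUBIC),cv2.COLOR_RGB2HSV).astype(int)
    m=COL[c](*np.moveaxis(hsv,-1,0)).astype(np.uint8)
    W=cloud(im);g=(np.abs(W[...,0]-ctr[0])<win)&(np.abs(W[...,1]-ctr[1])<win)&(np.abs(W[...,2]-z)<dz+.004)
    g=cv2.dilate(g.astype(np.uint8),np.ones((3,3)))
    m&=cv2.resize(g,None,fx=S,fy=S,interpolation=cv2.INTER_NEAREST)
    cs,_=cv2.findContours(m,cv2.RETR_EXTERNAL,cv2.CHAIN_APPROX_NONE)
    k=max(cs,key=cv2.contourArea)[:,0,:];uv=(k+.5)/S-.5
    p=plane(im,uv,z);r=cv2.minAreaRect((p[:,:2]*1000).astype(np.float32))
    a=r[2] if r[1][0]>r[1][1] else r[2]+90
    a=(a+90)%180-90
    return dict(c=np.round(r[0],1),size=np.round(sorted(r[1]),1),long_ang=round(a,1))
E
python3 - <<'E'
from m import *
for n in("top","scene"):
    im=vision.get_image(n);print(n)
    for a in[("red",(.593,.104),.042),("yellow",(.594,-.263),.03),("green",(.46,-.202),.03),("wood",(.425,.2),.032),("blue",(.425,.2),.074,.05,.01),("red",(.68,.2),.115,.12),("yellow",(.59,.2),.116,.05)]:
        try: print(a[0],face(im,*a))
        except Exception as e: print(a[0],e)
E
```

```text
top
red {'c': array([593.2, 103.8]), 'size': array([58.1, 86.8]), 'long_ang': 89.6}
yellow {'c': array([ 594.3, -264.1]), 'size': array([61.1, 91.9]), 'long_ang': 83.7}
green {'c': array([ 460.7, -202.6]), 'size': array([58.2, 89.7]), 'long_ang': -89.9}
wood {'c': array([424.9, 199.5]), 'size': array([52.7, 56.8]), 'long_ang': -28.0}
blue {'c': array([424.6, 196.5]), 'size': array([16.2, 32.1]), 'long_ang': -28.3}
red {'c': array([670.2, 196.2]), 'size': array([ 33.6, 117.8]), 'long_ang': 2.7}
yellow {'c': array([591.8, 197.4]), 'size': array([34.8, 36.9]), 'long_ang': -89.6}
scene
red {'c': array([593.8, 108.9]), 'size': array([61.4, 96.8]), 'long_ang': 88.4}
yellow {'c': array([ 596.4, -259.5]), 'size': array([ 61.1, 100.6]), 'long_ang': 83.4}
green {'c': array([ 462.6, -197.6]), 'size': array([61.8, 97.7]), 'long_ang': -89.7}
wood {'c': array([427.8, 203.8]), 'size': array([55.6, 57.8]), 'long_ang': -30.0}
blue {'c': array([429.7, 205.2]), 'size': array([24.9, 37.5]), 'long_ang': -30.0}
red {'c': array([669.3, 196.7]), 'size': array([ 38.3, 120.6]), 'long_ang': 5.7}
yellow {'c': array([596.9, 204.5]), 'size': array([38.6, 42.6]), 'long_ang': 89.6}
```

The crop shows two yellow boxes. The small tin is at crop (395,190), about (531,286) in the top picture, and the box nearly 1.5 times its size is at crop (170,360). There is a purple look-alike at (230,168). The smaller yellow tin is the one meant. Green is the tin at top (496,366).

Emit:
{"fn": "play_rows", "kwargs": {
  "increments": "0 0 0 -6.6 1;0 0 0 -6.6 1;0 0 0 -6.6 1;0 0 0 -6.6 1;0 0 0 -6.6 1"
}}

```text
clock: 1.72
position: [0.2576, -0.5695, 0.2268]
ee_rot: [2.752, 1.515, -0.0]
force: [-0.1, 0.8, 0.1]
width: 1.004
gripper_force: 0.0
```

Emit:
{"fn": "play_rows", "kwargs": {
  "increments": "0 0 0 -6.6 1;0 0 0 -6.6 1;0 0 0 -6.6 1;0 0 0 -6.6 1;0 0 0 0 1"
}}

```text
clock: 2.13
position: [0.2574, -0.5696, 0.2267]
ee_rot: [-2.334, -2.103, -0.0]
force: [0.0, 0.5, -0.9]
width: 0.999
gripper_force: 0.0
```

Emit:
{"fn": "play_rows", "kwargs": {
  "increments": "2.84 2.51 1 0 1;2.84 2.51 1 0 1;2.84 2.51 1 0 1;2.84 2.51 1 0 1;2.84 2.51 1 0 1"
}}

```text
clock: 2.55
position: [0.3989, -0.4408, 0.1765]
ee_rot: [2.344, 2.091, 0.0]
force: [1.2, -0.7, 0.0]
width: 1.001
gripper_force: 0.0
```

Emit:
{"fn": "play_rows", "kwargs": {
  "increments": "2.84 2.51 1 0 1;2.84 2.51 1 0 1;2.84 2.51 1 0 1;2.84 2.51 1 0 1;2.84 2.51 1 0 1"
}}

```text
clock: 2.97
position: [0.5393, -0.3133, 0.1264]
ee_rot: [2.344, 2.091, -0.0]
force: [0.8, -0.5, -0.0]
width: 1.001
gripper_force: 0.0
```

Emit:
{"fn": "play_rows", "kwargs": {
  "increments": "2.84 2.51 1 0 1;2.84 2.51 1 0 1;0 0 0 0 1;0 0 0 0 1"
}}

```text
clock: 3.3
position: [0.5958, -0.2601, 0.1058]
ee_rot: [-2.337, -2.097, -0.001]
force: [-0.5, -0.7, 0.4]
width: 1.001
gripper_force: 0.0
```

```bash
cat > g.py <<'E'
import sys
from h import *
s=arm.observe();p=s["position"]*1000;M=R.from_rotvec(s["ee_rot"]).as_matrix();y=np.degrees(np.arctan2(M[1,0],M[0,0]))
print("t %.2f"%s["clock"],"pos",p.round(1),"yaw %.2f"%y,"tilt",M[:2,2].round(4),"F",s["force"].round(1),"w %.3f gf %.1f"%(s["width"],s["gripper_force"]))
for a in sys.argv[1:]:
    X,Y,Z,W=map(float,a.split(","));c,si=np.cos(np.radians(W)),np.sin(np.radians(W));d=np.array([X,Y,Z])-p
    print("to",a,"turn %.1f then cm x %.2f y %.2f z %.2f"%((y-W+180)%360-180,*(np.array([c*d[0]+si*d[1],si*d[0]-c*d[1],-d[2]])/10)))
    p=np.array([X,Y,Z]);y=W
E
python3 g.py 594,-263.5,6,83.7
```

```text
t 3.30 pos [ 595.8 -260.1  105.8] yaw 83.82 tilt [-0.0004  0.0018] F [-0.5 -0.7  0.4] w 1.001 gf 0.0
to 594,-263.5,6,83.7 turn 0.1 then cm x -0.36 y -0.14 z 9.98
```

Emit:
{"fn": "play_rows", "kwargs": {
  "increments": "-0.36 -0.14 2.5 0 1;0 0 3 0 1;0 0 3 0 1;0 0 1.4 0 1;0 0 0 0 1"
}}

```text
clock: 3.72
position: [0.5892, -0.2676, 0.0046]
ee_rot: [-2.339, -2.09, 0.006]
force: [-0.6, 0.0, -0.3]
width: 0.999
gripper_force: 0.0
```

Emit:
{"fn": "play_rows", "kwargs": {
  "increments": "0 0 0 0 -1;0 0 0 0 -1;0 0 0 0 -1;0 0 0 0 -1;0 0 0 0 -1",
  "grip_force": 25
}}

```text
clock: 4.13
position: [0.5931, -0.2673, 0.009]
ee_rot: [2.338, 2.095, 0.001]
force: [0.5, 0.5, 0.5]
width: 0.688
gripper_force: 0.0
```

```bash
python3 g.py 594,-263.5,80,83.7 593.5,103.8,80,90
```

```text
t 4.13 pos [ 593.1 -267.3    9. ] yaw 83.72 tilt [ 0.0017 -0.0008] F [0.5 0.5 0.5] w 0.688 gf 0.0
to 594,-263.5,80,83.7 turn 0.0 then cm x 0.39 y 0.05 z -7.10
to 593.5,103.8,80,90 turn -6.3 then cm x 36.73 y -0.05 z -0.00
```

Emit:
{"fn": "play_rows", "kwargs": {
  "increments": "0 0 0 0 -1;0 0 0 0 -1;0 0 0 0 -1;0 0 0 0 -1;0 0 0 0 -1"
}}

```text
clock: 4.55
position: [0.5932, -0.2673, 0.0086]
ee_rot: [2.338, 2.096, 0.001]
force: [-0.2, 1.1, 6.1]
width: 0.606
gripper_force: 25.0
```

```bash
python3 g.py 594,-263.5,80,83.7; python3 -c "
from m import *
im=vision.get_image('top');print(face(im,'yellow',(.594,-.263),.03)); print(arm.observe()['position'])"
```

```text
t 4.55 pos [ 593.2 -267.3    8.6] yaw 83.73 tilt [ 0.0017 -0.0006] F [-0.2  1.1  6.1] w 0.606 gf 25.0
to 594,-263.5,80,83.7 turn 0.0 then cm x 0.38 y 0.04 z -7.14
{'c': array([ 595.8, -233.6]), 'size': array([32.7, 61.8]), 'long_ang': -11.9}
[ 0.59320735 -0.26723844  0.00868563]
```

Emit:
{"fn": "play_rows", "kwargs": {
  "increments": "0 0 -1 0 -1;0 0 -2.5 0 -1;0 0 -3 0 -1;0 0 -2 -3.1 -1;0 0 -0.7 -3.1 -1"
}}

```text
clock: 5.02
position: [0.5938, -0.2674, 0.1038]
ee_rot: [2.217, 2.22, 0.002]
force: [1.1, -1.6, -1.8]
width: 0.606
gripper_force: 25.0
```

Emit:
{"fn": "play_rows", "kwargs": {
  "increments": "2 0 0 0 -1;3.8 0 0 0 -1;3.8 0 0 0 -1;3.8 0 0 0 -1;3.8 0 0 0 -1"
}}

```text
clock: 5.43
position: [0.5918, -0.0935, 0.1]
ee_rot: [-2.223, -2.219, 0.001]
force: [1.0, 0.3, -1.9]
width: 0.609
gripper_force: 25.0
```

Emit:
{"fn": "play_rows", "kwargs": {
  "increments": "3.8 0 0 0 -1;3.8 0 0 0 -1;3.8 0 0 0 -1;3.8 0 0 0 -1;2.4 0 0 0 -1"
}}

```text
clock: 5.85
position: [0.5917, 0.0861, 0.1002]
ee_rot: [-2.217, -2.223, -0.002]
force: [0.4, -0.0, -2.7]
width: 0.607
gripper_force: 25.0
```

Emit:
{"fn": "play_rows", "kwargs": {
  "increments": "2 0 0 0 -1;0 0 0 0 -1;0 0 0 0 -1;0 0 0 0 -1"
}}

```text
clock: 6.18
position: [0.5925, 0.1, 0.0997]
ee_rot: [2.223, 2.219, -0.002]
force: [0.9, -0.6, -1.9]
width: 0.614
gripper_force: 25.0
```

```bash
python3 g.py 593.5,103.8,80,90; python3 -c "
from m import *
for n in('top','scene'):
    im=vision.get_image(n);save(im,n+'1.png',(120,400,150,430) if n=='scene' else (120,290,120,320),2 if n=='scene' else 3)"
```

```text
t 6.18 pos [592.5 100.   99.7] yaw 89.91 tilt [-0.0006 -0.0011] F [ 0.9 -0.6 -1.9] w 0.614 gf 25.0
to 593.5,103.8,80,90 turn -0.1 then cm x 0.38 y 0.10 z 1.97
```

View pics/scene1.png

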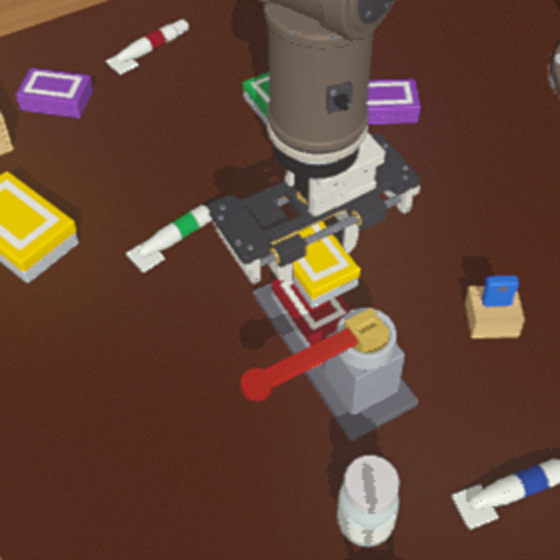

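View pics/top1.png

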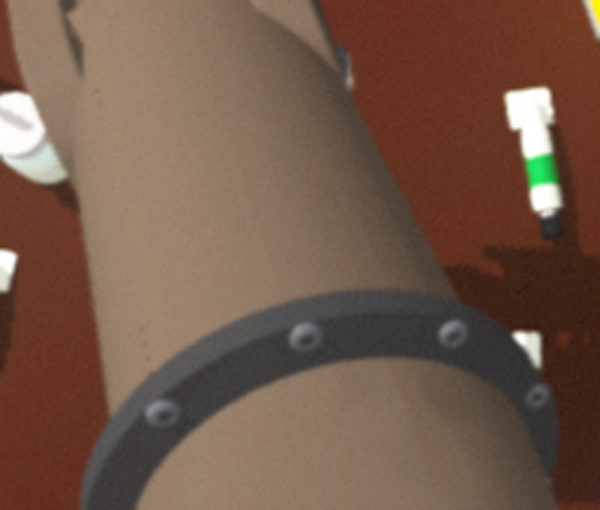

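The scene picture shows the yellow tin held with its front corner at crop (358,262), roughly over the red tin. The arm hides the column in the top camera, so the scene camera has to do the measuring.

```bash
cat > e.py <<'E'
from m import *
def top(im,c,ctr,z,tol=.005,win=.06):
    """depth points of coloured/white top face near z; +y edge (top), x extents"""
    W=cloud(im);ok=(np.abs(W[...,0]-ctr[0])<win)&(np.abs(W[...,1]-ctr[1])<win)&(np.abs(W[...,2]-z)<tol)
    hsv=cv2.cvtColor(im["frame"],cv2.COLOR_RGB2HSV).astype(int);h,s,v=np.moveaxis(hsv,-1,0)
    ok&=COL[c](h,s,v)|((s<60)&(v>120))
    P=W[ok]*1000
    # front edge per x-slice and side edges per y-slice
    xs=np.arange(P[:,0].min()+6,P[:,0].max()-6,4);fy=[P[abs(P[:,0]-x)<4][:,1].max() for x in xs if (abs(P[:,0]-x)<4).sum()>3]
    ymx=np.median(fy);F=P[(P[:,1]<ymx-4)&(P[:,1]>ymx-30)]
    ys=np.arange(ymx-28,ymx-5,4);lo=[F[abs(F[:,1]-y)<4][:,0].min() for y in ys if (abs(F[:,1]-y)<4).sum()>3];hi=[F[abs(F[:,1]-y)<4][:,0].max() for y in ys if (abs(F[:,1]-y)<4).sum()>3]
    print(c,len(P),"zmed %.1f"%np.median(P[:,2]),"front y %.1f"%ymx,"slope deg %.1f"%np.degrees(np.arctan(np.polyfit(xs[:len(fy)],fy,1)[0])),"x lo %.1f hi %.1f mid %.1f"%(np.median(lo),np.median(hi),(np.median(lo)+np.median(hi))/2))
E
python3 -c "
from e import *
for i in range(2):
    im=vision.get_image('scene')
    top(im,'yellow',(.593,.104),.121)
    top(im,'red',(.593,.104),.042)
"
```

```text
yellow 667 zmed 122.2 front y 145.2 slope deg 1.4 x lo 565.0 hi 619.9 mid 592.4
red 487 zmed 43.0 front y 148.0 slope deg 14.5 x lo 565.7 hi 620.9 mid 593.3
yellow 674 zmed 122.1 front y 144.9 slope deg 9.6 x lo 565.1 hi 620.1 mid 592.6
red 484 zmed 43.1 front y 148.0 slope deg 14.2 x lo 565.1 hi 621.1 mid 593.1
```

Emit:
{"fn": "play_rows", "kwargs": {
  "increments": "0.29 0.08 0 0 -1;0 0 2 0 -1;0 0 1.8 0 -1;0 0 0.7 0 -1;0 0 0 0 -1"
}}

```text
clock: 6.8
position: [0.5923, 0.1033, 0.053]
ee_rot: [-2.222, -2.219, 0.005]
force: [-0.1, 0.2, -1.6]
width: 0.613
gripper_force: 25.0
```

Emit:
{"fn": "play_rows", "kwargs": {
  "increments": "0 0 0.2 0 -1;0 0 0.1 0 -1;0 0 0 0 -1"
}}

```text
clock: 7.05
position: [0.5942, 0.104, 0.0524]
ee_rot: [2.222, 2.22, 0.002]
force: [-0.6, 0.9, -0.7]
width: 0.607
gripper_force: 25.0
```

```bash
python3 g.py; python3 -c "
from e import *
for i in range(2):
    im=vision.get_image('scene')
    top(im,'yellow',(.593,.104),.072)
"
```

```text
t 7.05 pos [594.2 104.   52.4] yaw 89.93 tilt [0.0011 0.0002] F [-0.6  0.9 -0.7] w 0.607 gf 25.0
yellow 587 zmed 74.7 front y 150.1 slope deg 2.7 x lo 565.9 hi 621.2 mid 593.6
yellow 586 zmed 74.7 front y 150.2 slope deg 0.5 x lo 566.4 hi 621.2 mid 593.8
```

Emit:
{"fn": "play_rows", "kwargs": {
  "increments": "-0.08 -0.03 0.1 0 -1;0 0 0.1 0 -1;0 0 0 0 -1"
}}

```text
clock: 7.4
position: [0.5936, 0.103, 0.0506]
ee_rot: [2.222, 2.219, 0.001]
force: [-2.5, -0.6, 6.3]
width: 0.606
gripper_force: 25.0
```

```bash
python3 g.py; python3 -c "
from e import *
im=vision.get_image('scene');save(im,'s2.png',(200,300,250,350),6)
top(im,'yellow',(.593,.104),.072)
"
```

```text
t 7.40 pos [593.6 103.   50.6] yaw 89.93 tilt [ 0.001  -0.0001] F [-2.5 -0.6  6.3] w 0.606 gf 25.0
yellow 607 zmed 73.1 front y 148.8 slope deg 0.2 x lo 566.1 hi 620.8 mid 593.5
```

View pics/s2.png

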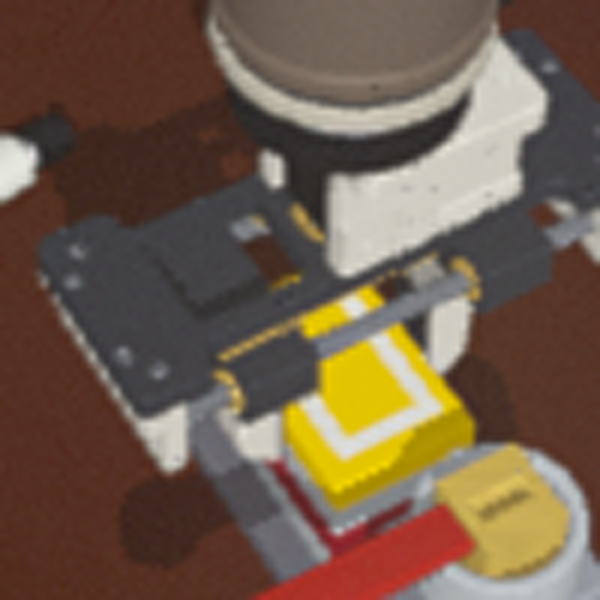

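Emit:
{"fn": "play_rows", "kwargs": {
  "increments": "0 0 0 0 0.6;0 0 0 0 0.6;0 0 0 0 0.6;0 0 -1.5 0 0.6;0 0 -2 0 1"
}}

```text
clock: 7.87
position: [0.592, 0.1027, 0.0834]
ee_rot: [-2.221, -2.219, 0.005]
force: [0.5, -0.2, 0.8]
width: 0.836
gripper_force: 0.0
```

Emit:
{"fn": "play_rows", "kwargs": {
  "increments": "0 0 -1.5 0 1;-3.4 -1.48 0 0 1;-3.4 -1.48 0 0 1;-3.4 -1.48 0 0 1;-3.4 -1.48 0 0 1"
}}

```text
clock: 8.28
position: [0.5332, -0.0341, 0.0998]
ee_rot: [2.222, 2.221, 0.0]
force: [1.0, -0.9, 0.1]
width: 0.999
gripper_force: 0.0
```

Emit:
{"fn": "play_rows", "kwargs": {
  "increments": "-3.4 -1.48 0 0 1;-3.4 -1.48 0 0 1;-3.4 -1.48 0 0 1;-3.4 -1.48 0 0 1;-3.4 -1.48 0 0 1"
}}

```text
clock: 8.7
position: [0.4589, -0.2043, 0.0999]
ee_rot: [2.222, 2.22, 0.0]
force: [1.4, -0.3, 0.3]
width: 1.002
gripper_force: 0.0
```

Emit:
{"fn": "play_rows", "kwargs": {
  "increments": "0 0 0 0 1;0 0 0 0 1;0 0 0 0 1"
}}

```text
clock: 8.95
position: [0.4601, -0.2025, 0.0998]
ee_rot: [2.223, 2.22, 0.001]
force: [1.2, -0.1, 0.5]
width: 1.0
gripper_force: 0.0
```

```bash
python3 g.py 460,-203,6,90; python3 -c "
from e import *
im=vision.get_image('scene')
top(im,'yellow',(.593,.104),.072);print(face(im,'yellow',(.593,.104),.072))
top(im,'red',(.593,.104),.042)
im=vision.get_image('top');W=cloud(im)
print(face(im,'yellow',(.593,.104),.072))
save(im,'t2.png',(150,250,160,300),5)
for d in cut_out('yellow_tin',im)[:4]:
    p=W[d['mask']];p=p[p[:,2]>.06]
    if len(p)>50: print(cv2.minAreaRect((p[:,:2]*1000).astype(np.float32)))
"
```

```text
t 8.95 pos [ 460.1 -202.5   99.8] yaw 89.91 tilt [0.0006 0.0003] F [ 1.2 -0.1  0.5] w 1.000 gf 0.0
to 460,-203,6,90 turn -0.1 then cm x -0.05 y -0.01 z 9.38
yellow 911 zmed 73.1 front y 148.9 slope deg -0.3 x lo 566.4 hi 620.4 mid 593.4
{'c': array([595. , 107.9]), 'size': array([62. , 93.2]), 'long_ang': 89.9}
red 77 zmed 41.0 front y 149.1 slope deg -5.1 x lo 618.9 hi 620.6 mid 619.7
{'c': array([593.3, 104.6]), 'size': array([59.7, 88.8]), 'long_ang': -90.0}
((592.906494140625, 103.80887603759766), (86.23106384277344, 56.30351638793945), 88.9448013305664)
((636.4990234375, 203.17019653320312), (169.0921173095703, 78.58431243896484), 15.787593841552734)
```

Emit:
{"fn": "play_rows", "kwargs": {
  "increments": "0 0 2.5 0 1;0 0 3 0 1;0 0 2.5 0 1;0 0 1.2 0 1;0 0 0 0 -1"
}}

```text
clock: 9.52
position: [0.4586, -0.2008, 0.0053]
ee_rot: [-2.217, -2.22, 0.002]
force: [0.2, 0.7, -0.3]
width: 0.969
gripper_force: 0.0
```

Emit:
{"fn": "play_rows", "kwargs": {
  "increments": "0 0 0 0 -1;0 0 0 0 -1;0 0 0 0 -1;0 0 0 0 -1;0 0 0 0 -1"
}}

```text
clock: 9.93
position: [0.4603, -0.203, 0.0086]
ee_rot: [2.222, 2.219, 0.001]
force: [1.9, 0.3, -0.2]
width: 0.611
gripper_force: 0.2
```

Emit:
{"fn": "play_rows", "kwargs": {
  "increments": "0 0 0 0 -1;0 0 0 0 -1;0 0 0 0 -1;0 0 0 0 -1;0 0 0 0 -1"
}}

```text
clock: 10.35
position: [0.4604, -0.203, 0.0086]
ee_rot: [2.222, 2.219, 0.001]
force: [-1.5, 0.1, 7.9]
width: 0.612
gripper_force: 25.0
```

```bash
python3 g.py 593,101,130,90
```

```text
t 10.35 pos [ 460.4 -203.     8.6] yaw 89.93 tilt [ 0.0015 -0.0006] F [-1.5  0.1  7.9] w 0.612 gf 25.0
to 593,101,130,90 turn -0.1 then cm x 30.40 y 13.26 z -12.14
```

Emit:
{"fn": "play_rows", "kwargs": {
  "increments": "0 0 -1 0 -1;0 0 -2.6 0 -1;0 0 -3 0 -1;0 0 -3 0 -1;0 0 -2.5 0 -1"
}}

```text
clock: 10.77
position: [0.4596, -0.2026, 0.1312]
ee_rot: [2.222, 2.22, 0.001]
force: [0.1, 0.4, -2.1]
width: 0.606
gripper_force: 25.0
```

Emit:
{"fn": "play_rows", "kwargs": {
  "increments": "2 0.87 0 0 -1;3.4 1.48 0 0 -1;3.4 1.48 0 0 -1;3.4 1.48 0 0 -1;3.4 1.48 0 0 -1"
}}

```text
clock: 11.18
position: [0.5279, -0.0455, 0.1295]
ee_rot: [2.223, 2.219, -0.0]
force: [-0.2, -0.6, -1.9]
width: 0.605
gripper_force: 25.0
```

Emit:
{"fn": "play_rows", "kwargs": {
  "increments": "3.4 1.48 0 0 -1;3.4 1.48 0 0 -1;3.4 1.48 0 0 -1;3.2 1.4 0 0 -1;1.4 0.63 0 0 -1"
}}

```text
clock: 11.6
position: [0.5934, 0.1071, 0.1296]
ee_rot: [-2.216, -2.224, -0.005]
force: [0.7, 0.9, -1.9]
width: 0.606
gripper_force: 25.0
```

Emit:
{"fn": "play_rows", "kwargs": {
  "increments": "0 0 0 0 -1;0 0 0 0 -1;0 0 0 0 -1;0 0 0 0 -1"
}}

```text
clock: 11.93
position: [0.5923, 0.0989, 0.1287]
ee_rot: [2.225, 2.217, -0.002]
force: [-0.3, -0.3, -2.1]
width: 0.607
gripper_force: 25.0
```

```bash
python3 g.py 593.3,101,130,90;  python3 -c "
from e import *
for i in range(2):
    im=vision.get_image('scene')
    top(im,'green',(.593,.104),.151)
    top(im,'yellow',(.593,.104),.072)
"
```

```text
t 11.93 pos [592.3  98.9 128.7] yaw 89.80 tilt [-0.0007 -0.0013] F [-0.3 -0.3 -2.1] w 0.607 gf 25.0
to 593.3,101,130,90 turn -0.2 then cm x 0.21 y 0.10 z -0.13
green 675 zmed 151.3 front y 142.7 slope deg 2.6 x lo 564.5 hi 619.6 mid 592.1
yellow 639 zmed 73.1 front y 149.1 slope deg 0.9 x lo 565.7 hi 620.8 mid 593.2
green 678 zmed 151.4 front y 142.5 slope deg 2.6 x lo 565.1 hi 619.4 mid 592.2
yellow 635 zmed 73.0 front y 149.2 slope deg -0.2 x lo 566.2 hi 621.0 mid 593.6
```

Emit:
{"fn": "play_rows", "kwargs": {
  "increments": "0.5 0.1 1 0 -1;0 0 2 0 -1;0 0 1.2 0 -1;0 0 0.35 0 -1;0 0 0 0 -1"
}}

```text
clock: 12.45
position: [0.5928, 0.1057, 0.082]
ee_rot: [-2.222, -2.219, 0.003]
force: [-0.3, -0.5, -1.1]
width: 0.607
gripper_force: 25.0
```

Emit:
{"fn": "play_rows", "kwargs": {
  "increments": "0 0 0 0 -1;0 0 0 0 -1;0 0 0 0 -1;0 0 0 0 -1"
}}

```text
clock: 12.78
position: [0.594, 0.1061, 0.0837]
ee_rot: [2.222, 2.22, 0.001]
force: [-0.2, 0.5, -1.3]
width: 0.61
gripper_force: 25.0
```

```bash
python3 g.py;  python3 -c "
from e import *
for i in range(2):
    im=vision.get_image('scene')
    top(im,'green',(.593,.104),.103)
"
```

```text
t 12.78 pos [594.  106.1  83.7] yaw 89.93 tilt [0.0009 0.0001] F [-0.2  0.5 -1.3] w 0.610 gf 25.0
green 587 zmed 105.9 front y 150.3 slope deg -0.2 x lo 566.1 hi 621.2 mid 593.7
green 586 zmed 105.8 front y 149.7 slope deg 2.0 x lo 565.3 hi 620.9 mid 593.1
```

Emit:
{"fn": "play_rows", "kwargs": {
  "increments": "-0.1 -0.02 0.15 0 -1;0 0 0.1 0 -1;0 0 0.08 0 -1;0 0 0 0 -1"
}}

```text
clock: 13.22
position: [0.5935, 0.1048, 0.0806]
ee_rot: [2.223, 2.219, -0.0]
force: [-2.4, -1.9, 6.9]
width: 0.609
gripper_force: 25.0
```

```bash
python3 g.py;  python3 -c "
from e import *
for i in range(2):
    im=vision.get_image('scene')
    top(im,'green',(.593,.104),.103)
"
```

```text
t 13.22 pos [593.5 104.8  80.6] yaw 89.92 tilt [ 0.0002 -0.0005] F [-2.4 -1.9  6.9] w 0.609 gf 25.0
green 615 zmed 103.2 front y 148.0 slope deg -0.1 x lo 565.0 hi 620.5 mid 592.7
green 614 zmed 103.3 front y 148.6 slope deg -0.1 x lo 565.7 hi 620.6 mid 593.2
```

Emit:
{"fn": "play_rows", "kwargs": {
  "increments": "0 0 0 0 0.6;0 0 0 0 0.6;0 0 0 0 0.6;0 0 0 0 0.6;0 0 -1.5 0 0.6"
}}

```text
clock: 13.73
position: [0.5918, 0.1045, 0.0926]
ee_rot: [-2.221, -2.219, 0.006]
force: [0.0, -0.2, -0.1]
width: 0.799
gripper_force: 0.0
```

Emit:
{"fn": "play_rows", "kwargs": {
  "increments": "0 0 -3 0 0.6;0 0 -4 0 0.6;-2.1 -2.7 0 0 0;-2.1 -2.7 0 0 0;-2.1 -2.7 0 0 0"
}}

```text
clock: 14.15
position: [0.5119, 0.0419, 0.1654]
ee_rot: [2.221, 2.22, 0.002]
force: [0.9, -1.4, -0.5]
width: 0.632
gripper_force: 0.0
```

Emit:
{"fn": "play_rows", "kwargs": {
  "increments": "-2.1 -2.7 0 0 0;-2.1 -2.7 0 0 0;-2.1 -2.7 0 0 0;0 0 0 0 0;0 0 0 0 0"
}}

```text
clock: 14.57
position: [0.4303, -0.022, 0.1651]
ee_rot: [2.225, 2.217, -0.001]
force: [0.8, 0.5, 0.2]
width: 0.505
gripper_force: 0.0
```

```bash
python3 g.py;  python3 -c "
from e import *
ims={n:vision.get_image(n) for n in('top','scene')}
np.savez('look.npz',**{n+k:v for n,im in ims.items() for k,v in im.items() if k in('frame','z_map','mtx','cam_to_world')})
for n,im in ims.items():
    print(n)
    W=cloud(im);hsv=cv2.cvtColor(im['frame'],cv2.COLOR_RGB2HSV).astype(int);H=np.moveaxis(hsv,-1,0)
    for c,z,ctr in(('green',.102,(.593,.104)),('blue',.074,(.425,.2)),('wood',.032,(.425,.2)),('yellow',.116,(.592,.198)),('wood',.116,(.592,.198))):
        try:
            m=COL[c](*H)&(abs(W[...,2]-z)<.006)&(abs(W[...,0]-ctr[0])<.06)&(abs(W[...,1]-ctr[1])<.06)
            p=W[m];r=cv2.minAreaRect((p[:,:2]*1000).astype(np.float32));print(c,len(p),np.median(p[:,2]).round(4),np.round(r[0],1),np.round(r[1],1),round(r[2],1),'mean',(p.mean(0)*1000).round(1), face(im,c,ctr,z))
        except Exception as e: print(c,e)
save(ims['top'],'t3.png',(150,300,140,260),5)
save(ims['scene'],'s3.png',(230,330,270,430),5)
"
```

```text
t 14.57 pos [430.3 -22.  165.1] yaw 89.79 tilt [ 0.0001 -0.0009] F [0.8 0.5 0.2] w 0.505 gf 0.0
top
green 693 0.1038 [593.5 104. ] [57.  85.2] 0.2 mean [591.8 103.5 103.7] {'c': array([592.9, 104.9]), 'size': array([59.3, 88.8]), 'long_ang': -89.3}
blue 80 0.075 [425.5 198.7] [10.8 29.3] 62.1 mean [425.1 198.4  74.6] {'c': array([424.6, 196.5]), 'size': array([16. , 32.1]), 'long_ang': -28.2}
wood 254 0.0335 [425.1 199.8] [44.5 50.3] 62.3 mean [423.7 195.8  33.3] {'c': array([424.9, 199.5]), 'size': array([52.8, 57. ]), 'long_ang': -28.2}
yellow 202 0.1175 [593.9 198.7] [30.3 30.3] 90.0 mean [593.2 198.3 117.3] {'c': array([591.8, 196.9]), 'size': array([35.1, 38.1]), 'long_ang': 89.2}
wood 70 0.1166 [594.2 198.6] [30.7 30.3] 0.3 mean [593.9 195.8 116.3] {'c': array([592.2, 196.6]), 'size': array([38.2, 40.2]), 'long_ang': -86.8}
scene
green 716 0.103 [592.9 105.7] [57.1 87.2] 0.7 mean [595.  110.2 102.8] {'c': array([594.9, 108. ]), 'size': array([61.2, 93.2]), 'long_ang': -89.8}
blue 95 0.0739 [424.8 201.4] [13.5 30.3] 60.2 mean [425.7 202.2  73.5] {'c': array([429.1, 204.2]), 'size': array([22.5, 37.5]), 'long_ang': -30.0}
wood 301 0.0329 [424.3 201.4] [46.9 51. ] 60.8 mean [430.9 206.7  32.6] {'c': array([427.6, 203.9]), 'size': array([55.6, 57.5]), 'long_ang': -30.0}
yellow 232 0.117 [593.1 200.6] [31.6 30.9] 88.7 mean [593.4 201.3 116.7] {'c': array([596.7, 204.4]), 'size': array([38.3, 42.7]), 'long_ang': 89.2}
wood 243 0.1169 [595.9 200.5] [31.6 36.5] 88.7 mean [593.8 201.3 116.6] {'c': array([596.8, 204.2]), 'size': array([40.6, 44.7]), 'long_ang': 86.6}
```

View pics/t3.png

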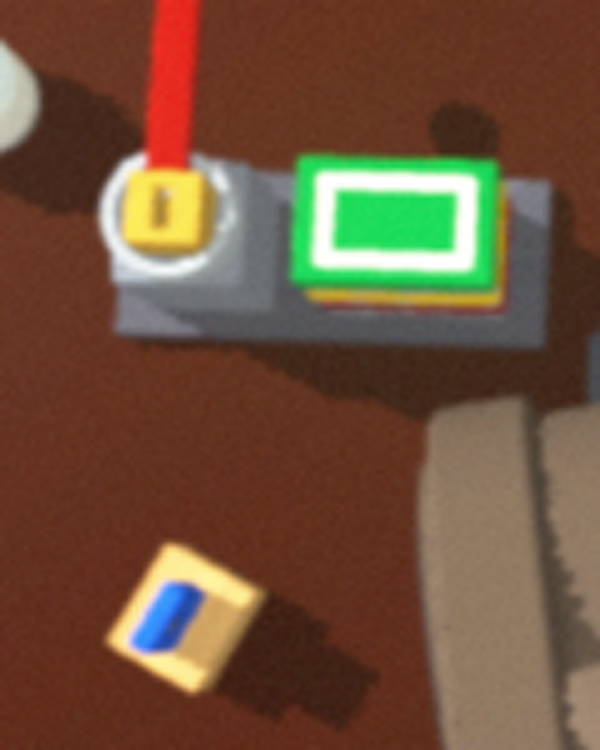

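Emit:
{"fn": "play_rows", "kwargs": {
  "increments": "3.68 -0.08 0 0 0;3.68 -0.08 0 0 0;3.68 -0.08 0 0 0;3.68 -0.08 0 0 0;3.68 -0.08 0 0 0"
}}

```text
clock: 15.08
position: [0.428, 0.1666, 0.165]
ee_rot: [-2.221, -2.221, -0.002]
force: [1.2, 0.5, 0.1]
width: 0.5
gripper_force: 0.0
```

Emit:
{"fn": "play_rows", "kwargs": {
  "increments": "3.68 -0.08 0 0 0;0 0 0.6 -6.9 0;0 0 0.6 -6.9 0;0 0 0.6 -6.9 0;0 0 0.6 -6.9 0"
}}

```text
clock: 15.5
position: [0.4272, 0.2023, 0.1405]
ee_rot: [-1.617, -2.693, -0.002]
force: [0.1, -0.6, 0.2]
width: 0.498
gripper_force: 0.0
```

Emit:
{"fn": "play_rows", "kwargs": {
  "increments": "0 0 0.6 -6.9 0;0 0 0.6 -6.9 0;0 0 0.6 -6.9 0;0 0 0.6 -6.9 0;0 0 0.6 -6.9 0"
}}

```text
clock: 15.92
position: [0.4274, 0.2019, 0.1106]
ee_rot: [-0.748, -3.051, -0.003]
force: [0.1, 0.2, 0.2]
width: 0.502
gripper_force: 0.0
```

Emit:
{"fn": "play_rows", "kwargs": {
  "increments": "0 0 0 0 0;0 0 0 0 0;0 0 0 0 0;0 0 0 0 0"
}}

```text
clock: 16.25
position: [0.4272, 0.2007, 0.1113]
ee_rot: [0.763, 3.047, 0.001]
force: [0.4, 0.7, 0.3]
width: 0.496
gripper_force: 0.0
```

```bash
python3 g.py 425.2,199.3,41,152
```

```text
t 16.25 pos [427.2 200.7 111.3] yaw 151.89 tilt [0.0006 0.0005] F [0.4 0.7 0.3] w 0.496 gf 0.0
to 425.2,199.3,41,152 turn -0.1 then cm x 0.11 y -0.22 z 7.03
```

Emit:
{"fn": "play_rows", "kwargs": {
  "increments": "0.11 -0.22 1 0 0;0 0 2.5 0 0;0 0 2.3 0 0;0 0 1.2 0 0;0 0 0 0 0"
}}

```text
clock: 16.67
position: [0.4231, 0.1977, 0.0385]
ee_rot: [-0.759, -3.045, 0.004]
force: [-0.5, -0.3, 0.6]
width: 0.501
gripper_force: 0.0
```

Emit:
{"fn": "play_rows", "kwargs": {
  "increments": "0 0 0 0 0;0 0 0 0 0;0 0 0 0 -1;0 0 0 0 -1;0 0 0 0 -1",
  "grip_force": 15
}}

```text
clock: 17.08
position: [0.4253, 0.1988, 0.0416]
ee_rot: [0.76, 3.047, 0.001]
force: [0.0, 0.4, -0.5]
width: 0.333
gripper_force: 0.0
```

Emit:
{"fn": "play_rows", "kwargs": {
  "increments": "0 0 0 0 -1;0 0 0 0 -1;0 0 0 0 -1;0 0 0 0 -1;0 0 0 0 -1"
}}

```text
clock: 17.5
position: [0.4251, 0.1989, 0.0411]
ee_rot: [0.759, 3.048, 0.001]
force: [0.7, 0.7, 2.4]
width: 0.129
gripper_force: 15.0
```

```bash
python3 g.py; python3 -c "
from h import *
s=arm.observe();print(s['ft_torque'].round(2));save(vision.get_image('scene'),'s4.png',(200,330,320,480),5)"
```

```text
t 17.50 pos [425.1 198.9  41.1] yaw 152.04 tilt [0.0005 0.0004] F [0.7 0.7 2.4] w 0.129 gf 15.0
[ 0.21 -0.24 -0.02]
```

View pics/s4.png

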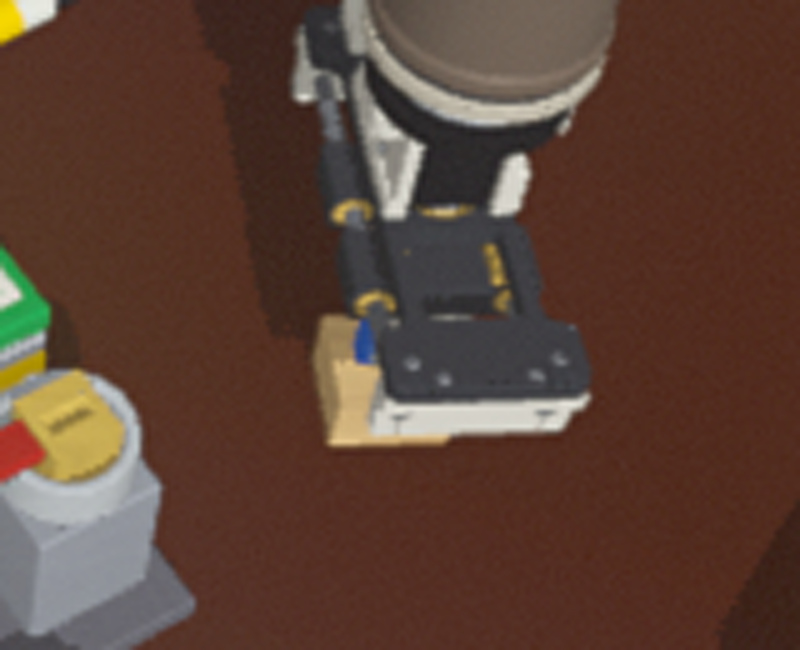

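Emit:
{"fn": "play_rows", "kwargs": {
  "increments": "0 0 0 0 -1;0 0 0 0 -1;0 0 -1 0 -1;0 0 -1.5 0 -1;0 0 -1.5 0 -1",
  "grip_force": 50
}}

```text
clock: 17.97
position: [0.4241, 0.1985, 0.0815]
ee_rot: [-0.758, -3.047, 0.001]
force: [0.0, -0.1, -0.1]
width: 0.128
gripper_force: 50.0
```

Emit:
{"fn": "play_rows", "kwargs": {
  "increments": "0 0 -2.5 0 -1;0 0 -2.5 -7 -1;0 0 -2.5 -7 -1;0 0 -1.4 -7 -1;0 0 0 -7 -1"
}}

```text
clock: 18.38
position: [0.4256, 0.1992, 0.1732]
ee_rot: [-0.01, 3.138, 0.001]
force: [1.3, 0.5, -0.7]
width: 0.128
gripper_force: 50.0
```

Emit:
{"fn": "play_rows", "kwargs": {
  "increments": "-2 0 0 0 -1;-3.4 0 0 0 -1;-3.4 0 0 0 -1;-3.4 0 0 0 -1;-3.2 0 0 0 -1"
}}

```text
clock: 18.8
position: [0.58, 0.1976, 0.1701]
ee_rot: [0.0, -3.141, 0.002]
force: [-0.1, 0.6, -1.6]
width: 0.13
gripper_force: 50.0
```

Emit:
{"fn": "play_rows", "kwargs": {
  "increments": "-1.4 0 0 0 -1;0 0 0 0 -1;0 0 0 0 -1;0 0 0 0 -1;0 0 0 0 -1"
}}

```text
clock: 19.22
position: [0.5915, 0.1989, 0.1702]
ee_rot: [0.003, -3.141, 0.001]
force: [-0.0, -0.2, -0.1]
width: 0.128
gripper_force: 50.0
```

```bash
python3 g.py 593.6,198.4,150,180; python3 -c "
from h import *
im=vision.get_image('scene');save(im,'s5.png',(220,340,250,390),5)"
```

```text
t 19.22 pos [591.5 198.9 170.2] yaw -179.89 tilt [-0.0007 -0.0005] F [-0.  -0.2 -0.1] w 0.128 gf 50.0
to 593.6,198.4,150,180 turn 0.1 then cm x -0.21 y -0.05 z 2.02
```

View pics/s5.png

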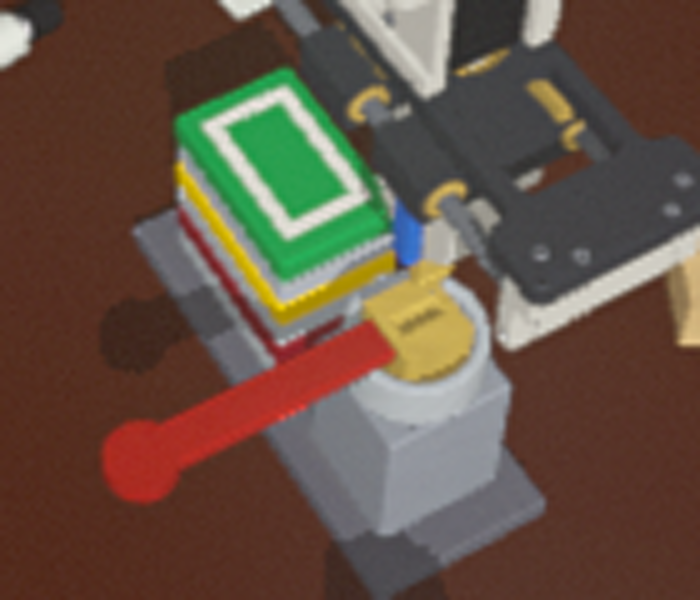

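Emit:
{"fn": "play_rows", "kwargs": {
  "increments": "-0.21 -0.05 0.7 0 -1;0 0 0.7 0 -1;0 0 0 0 -1;0 0 0 0 -1;0 0 0 0 -1"
}}

```text
clock: 19.68
position: [0.5947, 0.1983, 0.1557]
ee_rot: [0.001, -3.141, 0.0]
force: [-0.5, 0.2, -0.6]
width: 0.128
gripper_force: 50.0
```

```bash
python3 g.py 593.6,198.4,150,180; python3 -c "
from m import *
im=vision.get_image('scene');W=cloud(im);s=arm.observe();p=s['position'];print(p)
H=np.moveaxis(cv2.cvtColor(im['frame'],cv2.COLOR_RGB2HSV).astype(int),-1,0)
m=COL['blue'](*H)&(abs(W[...,0]-.6)<.05)&(abs(W[...,1]-.2)<.05)&(W[...,2]>.12)
q=W[m]*1000;print('blue',len(q),q.min(0).round(1),q.max(0).round(1),np.median(q,0).round(1))
m=(COL['yellow'](*H)|COL['wood'](*H))&(abs(W[...,0]-.593)<.03)&(abs(W[...,1]-.2)<.03)&(W[...,2]>.122)&(W[...,2]<.15)
q=W[m]*1000;print('blade',len(q));print(q.round(0)[:40].tolist())
"
```

```text
t 19.68 pos [594.7 198.3 155.7] yaw -179.95 tilt [-0.0004 -0.0001] F [-0.5  0.2 -0.6] w 0.128 gf 50.0
to 593.6,198.4,150,180 turn 0.0 then cm x 0.11 y 0.01 z 0.57
[0.59485288 0.1983491  0.15593266]
blue 45 [603.6 196.4 151.8] [629.7 232.5 228.4] [608.4 203.  164.6]
blade 34
[[598.0, 201.0, 141.0], [596.0, 200.0, 139.0], [601.0, 198.0, 137.0], [601.0, 202.0, 141.0], [598.0, 201.0, 137.0], [596.0, 201.0, 137.0], [594.0, 202.0, 136.0], [591.0, 201.0, 132.0], [589.0, 201.0, 132.0], [587.0, 201.0, 130.0], [601.0, 199.0, 135.0], [600.0, 201.0, 137.0], [597.0, 201.0, 134.0], [596.0, 201.0, 133.0], [593.0, 201.0, 130.0], [590.0, 200.0, 128.0], [589.0, 202.0, 129.0], [586.0, 201.0, 125.0], [601.0, 199.0, 130.0], [600.0, 201.0, 133.0], [599.0, 202.0, 133.0], [596.0, 203.0, 132.0], [594.0, 202.0, 129.0], [591.0, 201.0, 126.0], [589.0, 202.0, 126.0], [601.0, 200.0, 129.0], [600.0, 201.0, 130.0], [598.0, 202.0, 129.0], [596.0, 202.0, 128.0], [593.0, 202.0, 126.0], [590.0, 201.0, 123.0], [598.0, 202.0, 125.0], [595.0, 201.0, 122.0], [594.0, 203.0, 124.0]]
```

Emit:
{"fn": "play_rows", "kwargs": {
  "increments": "0.1 0 0.2 0 -1;0 0 0.2 0 -1;0 0 0.1 0 -1;0 0 0.1 0 -1;0 0 0 0 -1"
}}

```text
clock: 20.15
position: [0.5938, 0.1982, 0.1497]
ee_rot: [0.001, -3.141, 0.0]
force: [-0.7, -0.3, -0.6]
width: 0.127
gripper_force: 50.0
```

```bash
python3 g.py; python3 -c "
from h import *
print(arm.observe()['ft_torque'].round(3))"
```

```text
t 20.15 pos [593.8 198.2 149.7] yaw -179.97 tilt [-0.0003 -0.0001] F [-0.7 -0.3 -0.6] w 0.127 gf 50.0
[ 0.111 -0.179  0.021]
```

Emit:
{"fn": "play_rows", "kwargs": {
  "increments": "0 0 0.1 0 -1;0 0 0.1 0 -1;0 0 0.1 0 -1;0 0 0.1 0 -1;0 0 0 0 -1"
}}

```text
clock: 20.57
position: [0.5938, 0.1982, 0.1457]
ee_rot: [0.001, -3.141, 0.0]
force: [-1.0, 0.2, -0.2]
width: 0.128
gripper_force: 50.0
```

```bash
python3 g.py; python3 -c "
from h import *
print(arm.observe()['ft_torque'].round(3))"
```

```text
t 20.57 pos [593.8 198.2 145.7] yaw -179.97 tilt [-0.0003 -0.0002] F [-1.   0.2 -0.2] w 0.128 gf 50.0
[ 0.063 -0.101  0.012]
```

Emit:
{"fn": "play_rows", "kwargs": {
  "increments": "0 0 0.1 0 -1;0 0 0.1 0 -1;0 0 0.1 3 -1;0 0 0.1 -6 -1;0 0 0.1 6 -1"
}}

```text
clock: 20.98
position: [0.5941, 0.1983, 0.1408]
ee_rot: [0.063, 3.141, 0.001]
force: [0.4, -0.2, -0.1]
width: 0.13
gripper_force: 50.0
```

Emit:
{"fn": "play_rows", "kwargs": {
  "increments": "0 0 0.1 -6 -1;0 0 0.1 6 -1;0 0 0.1 -6 -1;0 0 0 3 -1;0 0 0 0 -1"
}}

```text
clock: 21.4
position: [0.594, 0.1984, 0.1379]
ee_rot: [0.002, 3.141, 0.0]
force: [0.4, -0.1, 0.1]
width: 0.128
gripper_force: 50.0
```

```bash
python3 g.py; python3 -c "
from h import *
print(arm.observe()['ft_torque'].round(3))"
```

```text
t 21.40 pos [594.  198.4 137.9] yaw 179.91 tilt [0.0002 0.0002] F [ 0.4 -0.1  0.1] w 0.128 gf 50.0
[ 0.131 -0.164 -0.025]
```

Emit:
{"fn": "play_rows", "kwargs": {
  "increments": "0 0 0.1 3 -1;0 0 0.1 -6 -1;0 0 0.1 6 -1;0 0 0.1 -6 -1;0 0 0.1 3 -1"
}}

```text
clock: 21.82
position: [0.594, 0.1986, 0.1334]
ee_rot: [-0.013, 3.141, 0.0]
force: [-0.7, -0.3, 4.7]
width: 0.13
gripper_force: 50.0
```

Emit:
{"fn": "play_rows", "kwargs": {
  "increments": "0 0 0.1 3 -1;0 0 0.1 -6 -1;0 0 0.1 6 -1;0 0 0.1 -6 -1;0 0 0 3 -1"
}}

```text
clock: 22.23
position: [0.5943, 0.1985, 0.1296]
ee_rot: [-0.013, 3.141, 0.0]
force: [-0.9, -1.9, 4.6]
width: 0.129
gripper_force: 50.0
```

```bash
python3 g.py
```

```text
t 22.23 pos [594.3 198.5 129.6] yaw -179.54 tilt [0.001  0.0001] F [-0.9 -1.9  4.6] w 0.129 gf 50.0
```

Emit:
{"fn": "play_rows", "kwargs": {
  "increments": "0 0 0.1 3 -1;0 0 0.1 -6 -1;0 0 0.1 6 -1;0 0 0.1 -6 -1;0 0 0 3 -1"
}}

```text
clock: 22.65
position: [0.5947, 0.1983, 0.1252]
ee_rot: [-0.012, 3.14, 0.0]
force: [1.9, -0.3, 0.8]
width: 0.128
gripper_force: 50.0
```

Emit:
{"fn": "play_rows", "kwargs": {
  "increments": "0 0 0.05 3 -1;0 0 0.05 -6 -1;0 0 0 6 -1;0 0 0 -3 -1;0 0 0 0 -1"
}}

```text
clock: 23.07
position: [0.5947, 0.1991, 0.1251]
ee_rot: [-0.006, 3.139, 0.002]
force: [0.7, 0.5, 5.3]
width: 0.125
gripper_force: 50.0
```

```bash
python3 g.py
```

```text
t 23.07 pos [594.7 199.1 125.1] yaw -179.78 tilt [0.0023 0.0011] F [0.7 0.5 5.3] w 0.125 gf 50.0
```

Emit:
{"fn": "play_rows", "kwargs": {
  "increments": "0 0 0.1 3 -1;0 0 0 -6 -1;0 0 0 3 -1;0 0 0 0 -1"
}}

```text
clock: 23.4
position: [0.5948, 0.1993, 0.1251]
ee_rot: [0.001, 3.139, 0.002]
force: [-2.1, -0.3, 14.0]
width: 0.128
gripper_force: 50.0
```

```bash
python3 g.py; python3 -c "
from m import *
im=vision.get_image('scene');W=cloud(im);H=np.moveaxis(cv2.cvtColor(im['frame'],cv2.COLOR_RGB2HSV).astype(int),-1,0)
m=COL['blue'](*H)&(abs(W[...,0]-.6)<.03)&(abs(W[...,1]-.2)<.02)&(W[...,2]<.16)
print('blue zmin',np.sort(W[m][:,2])[:6].round(4))"
```

```text
t 23.40 pos [594.8 199.3 125.1] yaw 179.96 tilt [0.0029 0.0013] F [-2.1 -0.3 14. ] w 0.128 gf 50.0
blue zmin [0.1201 0.1214 0.1224 0.1225 0.124  0.125 ]
```

Emit:
{"fn": "play_rows", "kwargs": {
  "increments": "0 0 -0.08 5 -1;0 0 0 6 -1;0 0 0 6 -1;0 0 0 6 -1;0 0 0 6 -1"
}}

```text
clock: 23.87
position: [0.5948, 0.1986, 0.1251]
ee_rot: [0.792, 3.038, 0.002]
force: [-1.0, -0.9, 7.0]
width: 0.127
gripper_force: 50.0
```

Emit:
{"fn": "play_rows", "kwargs": {
  "increments": "0 0 0 6 -1;0 0 0 6 -1;0 0 0 6 -1;0 0 0 6 -1;0 0 0 6 -1"
}}

```text
clock: 24.28
position: [0.5946, 0.1984, 0.1251]
ee_rot: [1.551, 2.73, 0.002]
force: [-2.5, -0.9, 8.1]
width: 0.127
gripper_force: 50.0
```

Emit:
{"fn": "play_rows", "kwargs": {
  "increments": "0 0 0 6 -1;0 0 0 6 -1;0 0 0 6 -1;0 0 0 6 -1;0 0 0 6 -1"
}}

```text
clock: 24.7
position: [0.5944, 0.1983, 0.1251]
ee_rot: [2.205, 2.236, 0.002]
force: [-2.3, -2.2, 9.6]
width: 0.127
gripper_force: 50.0
```

Emit:
{"fn": "play_rows", "kwargs": {
  "increments": "0 0 0 3 -1;0 0 0 3 -1;0 0 0 2 -1;0 0 0 0 -1;0 0 0 0 -1"
}}

```text
clock: 25.12
position: [0.5942, 0.1983, 0.1251]
ee_rot: [2.351, 2.083, 0.001]
force: [-2.8, -3.2, 10.2]
width: 0.128
gripper_force: 50.0
```

```bash
python3 g.py; python3 -c "
from m import *
print(arm.observe()['ft_torque'].round(3))
im=vision.get_image('scene');save(im,'s6.png',(190,340,230,400),4)
W=cloud(im);H=np.moveaxis(cv2.cvtColor(im['frame'],cv2.COLOR_RGB2HSV).astype(int),-1,0)
m=COL['red'](*H)&(W[...,2]>.108)&(W[...,2]<.122)&(abs(W[...,0]-.6)<.12)&(abs(W[...,1]-.15)<.12)
q=(W[m]*1000);print(len(q),q.min(0),q.max(0),cv2.fitLine(q[:,:2].astype(np.float32),cv2.DIST_HUBER,0,.01,.01).ravel())"
```

```text
t 25.12 pos [594.2 198.3 125.1] yaw 83.08 tilt [ 0.0013 -0.0002] F [-2.8 -3.2 10.2] w 0.128 gf 50.0
[-0.568  0.654  0.092]
141 [577.67375805  68.02180885 109.72785794] [603.64522859 157.46319855 119.48463392] [1.4486027e-01 9.8945212e-01 5.9360303e+02 1.0125133e+02]
```

View pics/s6.png

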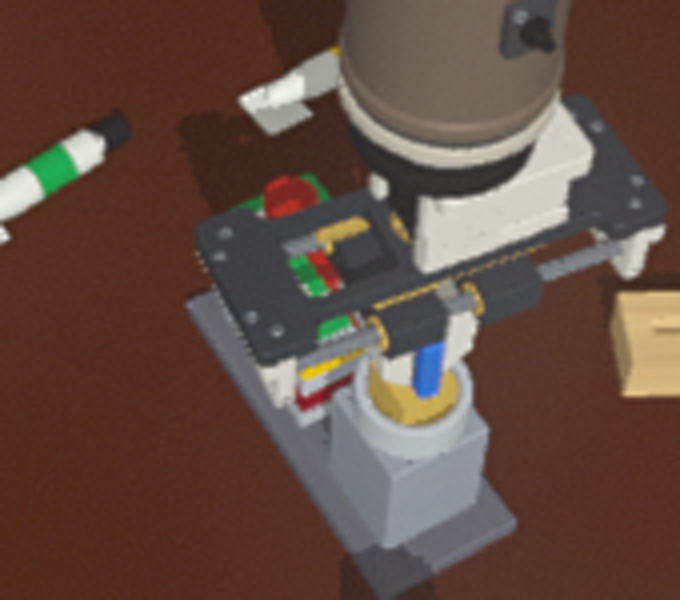

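Emit:
{"fn": "play_rows", "kwargs": {
  "increments": "0 0 0 2 -1;0 0 0 1.5 -1;0 0 0 0 -1;0 0 0 0 -1;0 0 0 0 -1"
}}

```text
clock: 25.58
position: [0.594, 0.1984, 0.1251]
ee_rot: [2.413, 2.011, 0.001]
force: [-3.0, -1.6, 12.0]
width: 0.125
gripper_force: 50.0
```

```bash
python3 g.py; python3 -c "
from m import *
print(arm.observe()['ft_torque'].round(3))
im=vision.get_image('scene')
W=cloud(im);H=np.moveaxis(cv2.cvtColor(im['frame'],cv2.COLOR_RGB2HSV).astype(int),-1,0)
m=COL['red'](*H)&(W[...,2]>.108)&(W[...,2]<.122)&(abs(W[...,0]-.6)<.05)&(W[...,1]<.1)&(W[...,1]>.05)
q=(W[m]*1000);print(len(q),q.min(0),q.max(0),q.mean(0))"
```

```text
t 25.58 pos [594.  198.4 125.1] yaw 79.61 tilt [ 0.001  -0.0001] F [-3.  -1.6 12. ] w 0.125 gf 50.0
[-0.532  0.771  0.233]
83 [574.85775897  68.84684264 113.19937663] [601.88787652  89.07986493 119.7490062 ] [587.45313138  78.79946122 116.52666581]
```

Emit:
{"fn": "play_rows", "kwargs": {
  "increments": "0 0 0 -0.5 -1;0 0 0 0 -1;0 0 0 0 -1;0 0 0 0 -1;0 0 0 0 -1"
}}

```text
clock: 26.05
position: [0.594, 0.1984, 0.1251]
ee_rot: [2.404, 2.021, 0.001]
force: [-4.2, -1.9, 11.1]
width: 0.129
gripper_force: 50.0
```

```bash
python3 g.py; python3 -c "
from h import *
print(arm.observe()['ft_torque'].round(3)); print(job.sign_off())"
```

```text
t 26.05 pos [594.  198.4 125.1] yaw 80.10 tilt [ 0.0009 -0.0001] F [-4.2 -1.9 11.1] w 0.129 gf 50.0
[-0.486  0.839  0.131]
the job is handed in; nothing more can be done
None
```

The job is handed in at 26 s: yellow and green tins stacked squarely on the dark red one, key fully home and held gripped against the stop, bar over the column, tubes and jar not touched; the verdict was not shown.

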